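# Zero the bench photometer: seat the blank vial and hold its recessed zero key

### The job

Zero the bench photometer: take the black-capped blank vial out of the white rack and stand it fully home in the measuring well on top of the instrument, and let go of it. Then pick up the red-handled driver, reach its thin blade through the ringed hole in the instrument's front panel and push the red key inside all the way down; finish while still gripping the driver and holding the key down. Leave the other two vials standing in the rack.

Things in the scene. Friction and masses are not known exactly. Their poses are not given: they have to be found in the camera images.
- blank_vial: the blank: glass screw vial with a BLACK cap and pale yellow filling, 15 mm diameter, 50 mm tall, 20 g, stands upright; origin at the centre of its underside, z up. The cap is the top 10 mm, 15 mm across. It stands in any one of three bores of the rack, its underside 6 mm above the bench, so its top is at 56 mm
- green_vial: sample vial with a green cap, same size and origin as the blank; to be left in the rack
- red_vial: sample vial with a red cap, same size and origin as the blank; to be left in the rack
- rack: white vial rack, 62 (its x) x 146 (its y) x 36 mm high, fixed to the bench; origin at the centre of its underside. Two rows of six bores about 18 mm wide, rows at x = -13 and +13 mm, bores 22 mm apart along y; only three bores are filled, at least 44 mm apart along y, so gripper fingers that close along the rack's x have room on both sides
- photometer: bench photometer, fixed: blue-grey front panel, dark base, light grey top with a sloped display, 130 deep (x) x 120 wide (y) x 84 mm high; origin at the centre of its underside, z up, its vertical front panel is at x = -65 mm and faces its -x, towards the robot. The flat top lies behind x = -25 mm
- well_mouth (a point): centre of the mouth of the measuring well, a vertical bore 18.5 mm wide with a bevelled edge and a dark flat collar (33 mm across, 2 mm high) on the photometer's top; 86 mm above the bench, axes as the photometer's
- well_floor (a point): centre of the floor of the well, 48 mm above the bench, 38 mm below the mouth; a vial fully home stands with its underside here and its top 12 mm above the collar
- recess_mouth (a point): centre of the round hole in the photometer's front panel, ringed with bare aluminium (21 mm across, stands out 1.5 mm), at photometer x = -65, y = -30 mm, 40 mm above the bench; the hole is 13 mm wide and runs level along the photometer's +x; the key's face lies 15 mm inside
- zero_key_face (a point): centre of the face of the red zero key at the bottom of the hole, 11 mm across; moves along the photometer's +x with the key
- zero_key (a joint): travel of the zero key along the photometer's +x, m: 0 released, 0.005 fully down at a hard stop. Springs back when let go; it begins to move at about 1.7 N and takes about 4.2 N fully down
- driver: driver lying on the bench, 165 mm long, 60 g: red handle 25 mm in diameter from y = -4 to y = +82 mm, steel blade 5 mm in diameter from y = -4 to y = -82 mm (its free end), both along the driver's y at z = 12 mm; origin on the underside at mid-length, z up. Lies with the blade pointing roughly away from the robot; grip the handle across, near y = +30 mm
- driver_tip (a point): free end of the driver's blade, on its axis

How it is judged:
By the outcome, as a careful person would: the job done as asked, in the order asked, and still so for the second after the job is handed in, while the arm keeps its last pose, push and grip.
It also fails if it takes over 58 s, if anything falls off the work surface, if the arm or the gripper's body presses on something with over 40 N, if the wrist force passes 120 N, or if a joint passes its speed limit or range.

### The arm

A 6-joint arm with a two-finger parallel gripper is mounted at the origin on the work surface; the furniture and walls round the work are solid. World frame = base frame: x ahead of the robot, y to its left, z up, the work surface at z = 0. Lengths are in mm, angles in rad, forces in N, time in s.
With the tool pointing down it reaches from about 375 to 900 mm from the base axis. Payload 3.1 kg.
Tool frame: the origin (TCP) lies midway between the tips of the shut fingers; the grasp point (between the pads) lies 19 mm behind it (robot.grip_point_offset is the z of the grasp point in the tool frame, in mm); z points along the fingers, y is the line along which they close (so a half turn about z gives the same grasp; the last joint's range is limited). The gripper opens to 87 mm and grips with 3 to 60 N. Pads are 19 mm wide; open, the fingers measure 117 mm over their backs; the gripper's body (75 mm by 190 mm) begins 51 mm behind the grasp point.
Start: joints at [-1.361, 0.527, 1.433, -0, 1.181, -0.178], TCP at [236.944, -578.32, 222.548] pointing down, gripper open.
Joint ranges: [-3.08, 3.08], [-0.75, 2.2], [0.22, 2.44], [-1.43, 4.57], [0, 2.65], [-2.85, 2.85]. Speed limits (rad/s): [2.79, 2.79, 3.14, 3.14, 3.14, 3.14].

### API

Orientations are given as a rotation vector (axis times angle).
In Python, from rig import robot gives the robot as it stands. The module is installed in compiled form; this text tells all that it offers. Calls block until the motion is done:
- robot.movep(position, orientation): joint-space move of the TCP to a pose.
- robot.move_straight(position, vel=150, ori=None, contact_N=None): straight line of the TCP; ori=None keeps the orientation; vel is the mean speed in mm/s. With contact_N (N) it stops when the force on the tool has changed by that much, and returns True; else False.
- robot.movej(angles): joint-space move.
- robot.command_gripper(opening, strength=None): finger opening in mm; strength is the grip in N (None keeps the last); returns when the fingers have stopped.
- robot.pause(seconds).
- robot.ik(position, orientation): joint angles nearest the present ones, or None.
- robot.get_obs(): the state.
- robot.read_camera(name): name is "scene" or "top" or "wrist"; returns a dict with "img" (420x560x3 uint8, red, green, blue), "z_map" (420x560 float32, mm along the optical axis (not along the pixel's ray), 0 where there is no reading), "fx", "fy", "cx", "cy" (pixels), "k1" (the pictures are not rectified: a ray, as slopes to the right and down, at radius r is drawn at 1 + k1 r^2 times it, then the intrinsics apply), "R" (3x3) and "t" (3): a world point X has camera coordinates R X + t. Camera axes: x right, y down, z forward; pixel columns grow to the right and rows downward; lengths in mm; the calibration is good to about 2 mm. A picture is of the moment at which its call begins.
A pose or a line that the arm cannot do raises robot.PlanningError and nothing moves.
- robot.finish_job(): hands the job in; it is judged then, once.
The state is a dict: "time_s": time; "q": joint angles; "joint_velocities": joint speeds; "tau": joint torques, N m; "tcp_pos": TCP position; "eef_rot": TCP orientation; "contact_force": force on the tool from outside, world axes, zero at the start; "ft_torque": the same for the moment, N m; "finger_gap": finger opening in mm; "finger_force": force on a finger pad.
Only numpy, scipy, OpenCV 4.12 (cv2) and the standard library are available. Lean on these libraries where they do the work, as an engineer would, in place of code of your own. Each camera call takes 0.05 s, during which the arm holds its last target. There are 200 camera calls.

## Working session

There is one attempt and no reset: what is moved stays moved. The work goes in short steps, each a Python script; the robot and the scene stay as the last script left them, time stands still between calls to the robot, and variables do not carry over. Pictures are saved under pics/ and viewed, at most 12 in all, crops included, and the job is handed in when it is done.

```bash
mkdir -p pics; cat > h.py <<'E'
import numpy as np, cv2
from rig import robot
def cam(n):
    c=robot.read_camera(n); c['t']=np.array(c['t']).reshape(3); c['R']=np.array(c['R']); return c
def ray(c,u,v):
    K=np.array([[c['fx'],0,c['cx']],[0,c['fy'],c['cy']],[0,0,1.]])
    p=cv2.undistortPoints(np.array([[[u,v]]],float),K,np.array([c['k1'],0,0,0.])).reshape(2)
    d=c['R'].T@np.array([p[0],p[1],1]); o=-c['R'].T@c['t']; return o,d
def onplane(c,u,v,z):
    o,d=ray(c,u,v); return o+d*(z-o[2])/d[2]
def cloud(c):
    K=np.array([[c['fx'],0,c['cx']],[0,c['fy'],c['cy']],[0,0,1.]])
    h,w=c['z_map'].shape; uu,vv=np.meshgrid(np.arange(w),np.arange(h))
    p=cv2.undistortPoints(np.stack([uu,vv],-1).reshape(-1,1,2).astype(float),K,np.array([c['k1'],0,0,0.])).reshape(h,w,2)
    z=c['z_map'][...,None]; P=np.concatenate([p*z,z],-1)
    return (P-c['t'])@c['R']
def save(c,n): cv2.imwrite('pics/'+n,cv2.cvtColor(c['img'],cv2.COLOR_RGB2BGR))
E
python3 - <<'E'
from h import *
for n in ('scene','top'):
    c=cam(n); save(c,n+'1.png'); print(n,-c['R'].T@c['t'],c['fx'],c['k1'],c['R'][2])
E
```

```text
scene [1349.21998253 -203.07794548  867.66978122] 486.2824683491784 0.00018455801833263245 [-0.68795088  0.19351689 -0.69948181]
top [481.78626647   3.22117123 984.98155034] 485.0989280420503 -0.021405905100542022 [ 4.65057544e-02  2.58533192e-04 -9.98917989e-01]
```

View pics/top1.png

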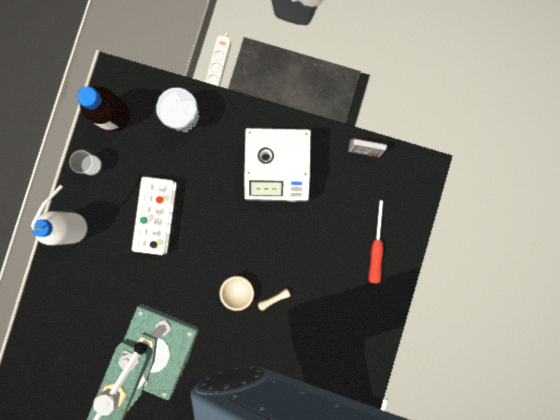

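View pics/scene1.png

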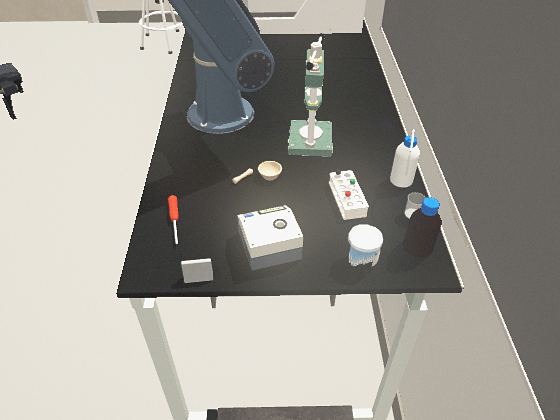

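The top view shows the rack at (155,215) with the black cap at (154,244), the well at (265,155), and the driver from (376,280) to its tip at (381,201). In the scene view the photometer is at (270,232) and the driver at (174,218). I'll measure these coarsely, then refine with the wrist camera.

```bash
cat > m.py <<'E'
from h import *
def big(mask):
    cs,_=cv2.findContours(mask.astype(np.uint8),cv2.RETR_EXTERNAL,cv2.CHAIN_APPROX_NONE); return sorted(cs,key=cv2.contourArea)[::-1]
E
python3 - <<'E'
from m import *
c=cam('top'); im=c['img'].astype(int); 
P=cloud(c)
white=im.min(2)>150
for nm,(u0,u1,v0,v1),z in (('rack',(125,182,172,262),36),('phot',(238,318,122,208),84)):
    m=np.zeros(white.shape,bool); m[v0:v1,u0:u1]=white[v0:v1,u0:u1]
    m&= abs(P[...,2]-z)<8
    k=np.concatenate(big(m)[:3])[:,0]
    W=np.array([onplane(c,*p,z)[:2] for p in k],np.float32)
    print(nm,cv2.minAreaRect(W))
for nm,u,v,z in (('black',154,244.5,56),('green',144,220,56),('red',159.5,199.5,56),('well',265.5,155.5,86)):
    print(nm,onplane(c,u,v,z),P[int(v),int(u)])
red=(im[...,0]>120)&(im[...,1]<70)&(np.arange(560)>340)
k=big(red)[0]; (x,y)=k[:,0].mean(0)
W=np.array([onplane(c,*p,12)[:2] for p in k[:,0]],np.float32);print('handle',cv2.minAreaRect(W))
print('tip',onplane(c,381,201,12), 'bench', np.median(P[225:240,300:340,2]))
w=cam('wrist'); print('wristcam pos',-w['R'].T@w['t'],w['R'],w['fx'], robot.get_obs()['eef_rot'])
E
```

```text
rack ((494.94866943359375, 236.8363037109375), (63.21040344238281, 145.8835906982422), 84.43887329101562)
phot ((607.6734619140625, -3.319580078125), (110.8654556274414, 119.4302978515625), 1.4106450080871582)
black [439.64136379 226.96071577  56.        ] [440.66451358 226.61569897  57.58634555]
green [485.8714493  247.99704509  56.        ] [485.87628643 248.28687622  54.90002327]
red [526.03334277 219.77844079  56.        ] [526.96335692 220.76259343  56.06453507]
well [612.32069003  18.34667182  86.        ] [618.73507728  19.97920463  48.3595434 ]
handle ((417.3797302246094, -197.10153198242188), (6.863142490386963, 84.09349822998047), 86.93428802490234)
tip [ 537.81775916 -215.24488759   12.        ] bench -0.3765042975196678
wristcam pos [ 308.88275219 -548.33428461  383.73897359] [[ 0.37842282 -0.92563007 -0.00226622]
 [-0.88734742 -0.3634665   0.28373697]
 [-0.26345917 -0.10536162 -0.95889947]] 298.4220714257205 [-3.08104139e+00 -6.06631401e-01  3.79375954e-05]
```

```bash
cat >> m.py <<'E'
def ori(deg):
    a=np.radians(deg)/2; return np.pi*np.array([np.cos(a),np.sin(a),0])
E
python3 - <<'E'
from m import *
c=cam('scene'); P=cloud(c); m=(P[...,1]>60)&(P[...,1]<340)&(P[...,0]>180)&(P[...,0]<420)&(P[...,2]>20)
Q=P[m]
for lo,hi in ((20,60),(60,120),(120,200),(200,400)):
    q=Q[(Q[:,2]>lo)&(Q[:,2]<hi)]; print(lo,len(q),q.min(0) if len(q) else '',q.max(0) if len(q) else '')
robot.command_gripper(50)
o=robot.get_obs(); print(o['tcp_pos'])
robot.movep([440,0,260],ori(-5.6))
robot.movep([440,227,160],ori(-5.6))
w=cam('wrist'); save(w,'w1.png'); print(robot.get_obs()['time_s'],robot.get_obs()['q'])
E
```

```text
20 1147 [180.05677395  60.20810831  20.00420754] [382.64336642 312.36705736  59.8483068 ]
60 118 [272.92319461 202.0372069   60.66241737] [291.17858023 221.22761382 119.64946679]
120 392 [188.86722481 194.77069056 120.09337057] [302.0937367  263.01758328 199.90603679]
200 1639 [180.29833457  60.0754981  200.35396664] [316.61557069 271.61282664 397.55796784]
[ 236.95857302 -578.32429705  222.55962647]
4.375 [ 2.47939039e-01  4.47581227e-01  1.81726112e+00 -5.19757109e-04
  8.75326022e-01  1.91828849e+00]
```

View pics/w1.png

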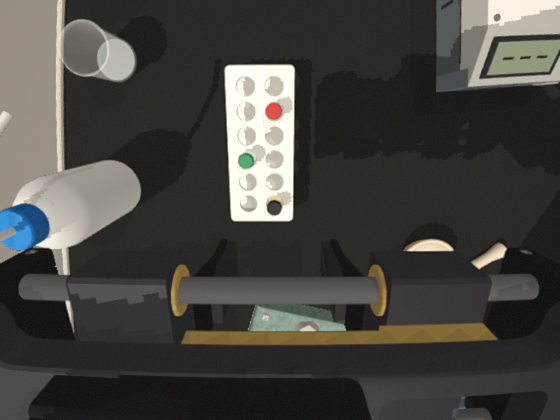

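The wrist view shows the black cap at (274,207), at the near end of the right-hand row, with neighbouring bores empty. Next I'll measure it by ray, then hover the well at the same relative height.

```bash
python3 - <<'E'
from m import *
w=cam('wrist'); im=w['img'].astype(int); P=cloud(w); print(robot.get_obs()['tcp_pos'])
m=np.zeros(im.shape[:2],bool); s=np.s_[196:219,262:287]; m[s]=(im[s].max(2)<60)
k=big(m)[0]; (u,v),r=cv2.minEnclosingCircle(k); print('cap',u,v,r,onplane(w,u,v,56),onplane(w,u,v-r,56)-onplane(w,u,v+r,56),P[int(v),int(u)])
mw=(im.min(2)>120)&(abs(P[...,2]-36)<6); mw[:,:215]=0; mw[:,305:]=0; mw[225:]=0
k=big(mw)[0][:,0]; W=np.array([onplane(w,*p,36)[:2] for p in k],np.float32); print(cv2.minAreaRect(W))
robot.movep([612,18,190],ori(-5.6)); print(robot.get_obs()['tcp_pos'])
w=cam('wrist'); save(w,'w2.png')
E
```

```text
[441.12364607 225.89253202 160.70345495]
cap 274.0 205.5 6.18475866317749 [442.84608579 230.2049845   56.        ] [11.88932306 -1.24037338  0.        ] [443.16893746 230.17931054  55.43950422]
((495.7388000488281, 238.22994995117188), (62.22296905517578, 143.89584350585938), 84.65814971923828)
[610.661009    18.95275755 189.64799349]
```

View pics/w2.png

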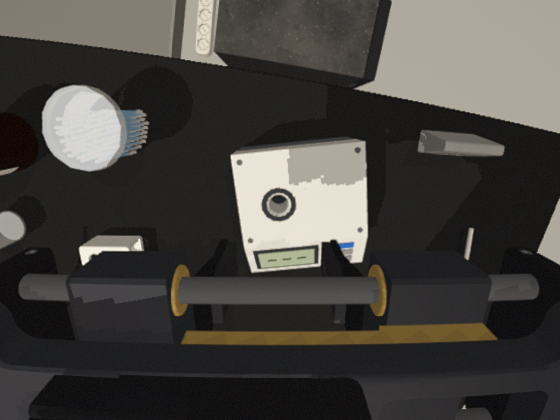

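The well collar shows at (278,205), free of clutter. I'll fit the collar and photometer edges with the arm settled, then do the same for the cap at the same relative height.

```bash
python3 - <<'E'
from m import *
robot.pause(.4)
print(robot.get_obs()['tcp_pos'])
w=cam('wrist'); im=w['img'].astype(int); P=cloud(w)
m=np.zeros(im.shape[:2],bool); s=np.s_[180:232,252:305]; m[s]=(im[s].max(2)<110)
k=big(m)[0]; W=np.array([onplane(w,*p,86)[:2] for p in k[:,0]],np.float32)
print('collar',cv2.fitEllipse(W),cv2.minEnclosingCircle(W))
mt=(abs(P[...,2]-84)<4)&(P[...,0]>560)&(P[...,0]<690)&(abs(P[...,1])<90)&(im.min(2)>90)
k=big(mt)[0][:,0]; W=np.array([onplane(w,*p,84)[:2] for p in k],np.float32); r=cv2.minAreaRect(W); print('top',r,W.max(0),W.min(0))
b=cv2.boxPoints(r); print(b)
robot.movep([441,228,160],ori(-5.6)); robot.pause(.4); print(robot.get_obs()['tcp_pos'])
w=cam('wrist'); im=w['img'].astype(int); g=im[192:222,258:290].max(2)
cv2.imwrite('pics/cap.png',cv2.resize(w['img'][192:222,258:290,::-1],None,fx=16,fy=16,interpolation=cv2.INTER_NEAREST))
for t in (50,80,110):
    m=np.zeros(im.shape[:2],bool); m[192:222,258:290]=g<t
    k=big(m)[0]; W=np.array([onplane(w,*p,56)[:2] for p in k[:,0]],np.float32); print(t,cv2.boundingRect(k),cv2.fitEllipse(W))
E
```

```text
[611.89173628  18.53897601 190.05872262]
collar ((612.966552734375, 19.163188934326172), (30.050989151000977, 30.257076263427734), 102.07477569580078) ((612.9785766601562, 19.317325592041016), 15.538739204406738)
top ((614.8438720703125, -2.8710479736328125), (96.02854919433594, 119.87081146240234), 0.49706658720970154) [663.3146    57.295742] [566.93854 -62.43744]
[[566.31146   56.64556 ]
 [567.3514   -63.22074 ]
 [663.3763   -62.387657]
 [662.33636   57.478645]]
[441.43215053 227.57884504 159.95287449]
50 (270, 202, 12, 4) ((443.0003662109375, 230.4571533203125), (7.224045276641846, 10.218973159790039), 172.81248474121094)
80 (269, 201, 14, 14) ((441.14801025390625, 230.7801971435547), (11.926363945007324, 12.778609275817871), 74.0190658569336)
110 (269, 201, 14, 14) ((441.1957092285156, 230.71739196777344), (12.462485313415527, 13.161843299865723), 72.27922821044922)
```

View pics/cap.png

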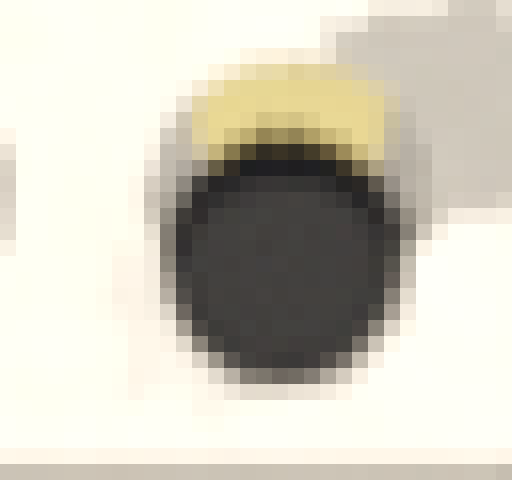

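```bash
python3 - <<'E'
from m import *
O=ori(-5.4)
robot.movep([440.3,230.4,100],O)
print(robot.move_straight([440.3,230.4,46],vel=80,contact_N=8))
robot.command_gripper(8,30); o=robot.get_obs(); print(o['tcp_pos'],o['finger_gap'],o['finger_force'],o['contact_force'])
robot.move_straight([440.3,230.4,160],vel=100)
robot.movep([612.9,19.2,170],O); robot.pause(.4)
o=robot.get_obs(); print(o['tcp_pos'],o['finger_gap'],o['contact_force'],o['time_s'])
save(cam('wrist'),'w3.png')
E
```

```text
False
[440.33188952 230.39910244  46.04404689] 13.52278706507844 30.00029370188713 [ 0.31184069 -0.72637131  0.80162588]
[612.70113925  19.97685929 170.15073564] 13.754592305740932 [ 0.2656567  -0.71457222 -0.3791242 ] 12.1417
```

View pics/w3.png

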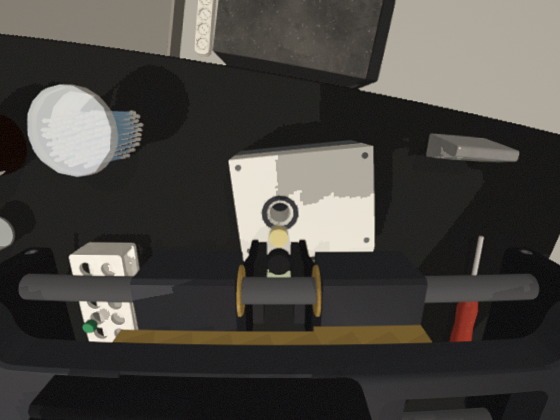

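The cap is held between the fingers at (279,262) and the vial looks upright. The well is ahead at (280,212). I'll measure the held cap relative to the TCP.

```bash
python3 - <<'E'
from m import *
robot.pause(.3); 
o=robot.get_obs(); print(o['tcp_pos'],o['eef_rot'],ori(-5.4))
w=cam('wrist'); im=w['img'].astype(int)
cv2.imwrite('pics/held.png',cv2.resize(w['img'][190:290,240:320,::-1],None,fx=6,fy=6,interpolation=cv2.INTER_NEAREST))
m=np.zeros(im.shape[:2],bool); s=np.s_[190:236,255:310]; m[s]=(im[s].max(2)<110)
k=big(m)[0]; W=np.array([onplane(w,*p,86)[:2] for p in k[:,0]],np.float32); print('collar',cv2.fitEllipse(W),cv2.minEnclosingCircle(W))
E
```

```text
[612.9171815   19.1297789  169.98105753] [ 3.13808721e+00 -1.48143412e-01 -2.30299114e-05] [ 3.13810509 -0.14798928  0.        ]
collar ((613.1746826171875, 19.040536880493164), (28.13038444519043, 28.49148178100586), 177.8822479248047) ((613.1904907226562, 19.103885650634766), 15.643343925476074)
```

View pics/held.png

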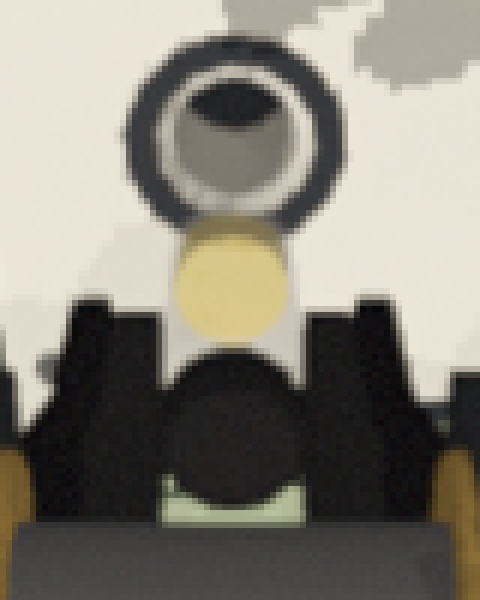

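```bash
python3 - <<'E'
from m import *
o=robot.get_obs(); w=cam('wrist')
print(o['tcp_pos'],onplane(w,278.2,263.4,180),onplane(w,278.2,274.2,180), onplane(w,279,212.4,86), w['R'])
E
```

```text
[612.92052358  19.10689205 169.98623544] [613.15470645  19.45359633 180.        ] [606.35488121  20.10298452 180.        ] [613.80158511  18.75562986  86.        ] [[-9.49512423e-02 -9.95481894e-01 -2.45571219e-04]
 [-9.54428490e-01  9.09653612e-02  2.84238562e-01]
 [-2.82932004e-01  2.72231848e-02 -9.58753555e-01]]
```

```bash
python3 - <<'E'
from m import *
robot.move_straight([613,18.9,132],vel=100)
print(robot.move_straight([613,18.9,87.5],vel=40,contact_N=6))
robot.pause(.2); o=robot.get_obs(); print(o['tcp_pos'],o['contact_force'],o['ft_torque'],o['finger_gap'],o['time_s'])
E
```

```text
True
[612.68562494  18.94215788  88.00087565] [-0.14429286  0.25567506  5.54741605] [0.06845143 0.09489711 0.02691215] 13.495169293032617 14.3667
```

```bash
python3 - <<'E'
from m import *
robot.command_gripper(40); robot.move_straight([613,18.9,190],vel=150); robot.pause(.3)
w=cam('wrist'); save(w,'w4.png'); P=cloud(w); im=w['img'].astype(int)
m=(P[...,0]>600)&(P[...,0]<626)&(abs(P[...,1]-19)<12)&(im.max(2)<110)&(P[...,2]>90); print('cap z',np.percentile(P[m][:,2],[50,90]),P[m].mean(0))
robot.command_gripper(60)
robot.movep([450,-200,200],ori(-8.5)); robot.pause(.4)
w=cam('wrist'); save(w,'w5.png'); print(robot.get_obs()['time_s'],robot.get_obs()['q'])
cv2.imwrite('pics/w45.png',np.hstack([cv2.imread('pics/w4.png')[120:300,150:400],cv2.imread('pics/w5.png')[:,:]][:1]+[cv2.resize(cv2.imread('pics/w5.png'),(240,180))]))
E
```

```text
cap z [97.33243176 98.42461161] [613.17213812  19.29898672  97.12759318]
18.4917 [-6.44730350e-01  3.82921465e-01  1.78362324e+00  6.49174783e-05
  9.75156268e-01  1.07361536e+00]
```

View pics/w45.png

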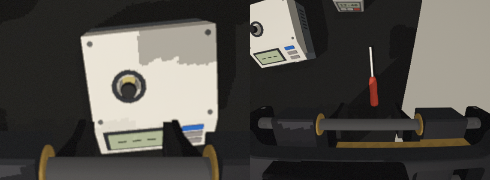

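The black-capped vial stands in the well with its top at about 98 mm, fully home. The driver is fully visible, with the handle near (374,92) and the blade tip near (370,47) in the right-hand panel. I'll measure its axis.

```bash
python3 - <<'E'
from m import *
w=cam('wrist'); im=w['img'].astype(int)
red=(im[...,0]>90)&(im[...,1]<90)&(im[...,2]<90)&(im[...,0]>1.6*im[...,1]); red[:, :230]=0; red[:, 330:]=0;red[260:]=0
k=big(red)[0]; print(cv2.boundingRect(k),cv2.contourArea(k))
W=np.array([onplane(w,*p,14)[:2] for p in k[:,0]],np.float32); r=cv2.minAreaRect(W); print('handle',r)
x,y,ww,h=cv2.boundingRect(k)
bl=np.zeros(red.shape,bool); s=np.s_[y-90:y,x-20:x+ww+10]; bl[s]=im[s].min(2)>110
kb=big(bl)[0]; print(cv2.boundingRect(kb))
B=np.array([onplane(w,*p,13)[:2] for p in kb[:,0]],np.float32); print('blade',cv2.minAreaRect(B))
v=cv2.fitLine(np.vstack([B]),cv2.DIST_L2,0,.01,.01).ravel(); print(v,np.degrees(np.arctan2(v[1],v[0])))
v=cv2.fitLine(W,cv2.DIST_L2,0,.01,.01).ravel(); print(v,np.degrees(np.arctan2(v[1],v[0])))
print('tip',B[B[:,0].argmax()],'end',W[W[:,0].argmin()])
# photometer front edge from this view
P=cloud(w); m=(im.min(2)>60)&(P[...,2]>8)&(P[...,2]<70)&(P[...,0]<560)&(P[...,0]>500)&(abs(P[...,1])<70); print(m.sum(), np.percentile(P[m],[5,50,95],axis=0) if m.sum() else '')
E
```

```text
(277, 178, 22, 70) 1089.5
handle ((416.0000915527344, -206.0282745361328), (22.878368377685547, 88.76701354980469), 86.58192443847656)
(278, 109, 10, 69)
blade ((500.1272277832031, -211.65150451660156), (5.548250198364258, 77.59430694580078), 85.97573852539062)
[ 9.9762446e-01 -6.8887338e-02  5.0030664e+02 -2.1168677e+02] -3.9500818
[ 9.9784958e-01 -6.5545410e-02  4.1681088e+02 -2.0620517e+02] -3.7581692
tip [ 538.9017 -213.3368] end [ 371.51703 -206.37044]
2173 [[532.60092278 -63.64821689  27.63395561]
 [540.16623694 -28.65809292  63.04413712]
 [550.45704981  48.14167587  69.45790999]]
```

```bash
python3 - <<'E'
from m import *
from scipy.spatial.transform import Rotation as Ro
s=np.sin(np.pi/4)
R=Ro.from_matrix(np.array([[s,0,s],[0,-1,0],[s,0,-s]])).as_rotvec()
for p in ([400,-33,150],[420,-33,180],[440,-33,200]):
    q=robot.ik(p,R); print(p,q)
    if q is not None: break
robot.movep(p,R); robot.pause(.4); w=cam('wrist'); save(w,'w6.png'); o=robot.get_obs(); print(o['tcp_pos'],o['time_s'])
P=cloud(w); im=w['img'].astype(int)
m=(P[...,2]>15)&(P[...,2]<62)&(P[...,0]>515)&(P[...,0]<550)&(abs(P[...,1]+3)<55)
Q=P[m]; c=Q.mean(0); n=np.linalg.svd(Q-c,full_matrices=False)[2][2]; print(m.sum(),np.median(Q,0),n)
E
```

```text
[400, -33, 150] None
[420, -33, 180] None
[440, -33, 200] NoneTraceback (most recent call last):
  File "<stdin>", line 8, in <module>
rig.PlanningError: the arm cannot take that pose within its joint ranges
```

```bash
cat >> m.py <<'E'
from scipy.spatial.transform import Rotation as Ro
def tilt(d):
    s,c=np.sin(np.radians(d)),np.cos(np.radians(d)); return Ro.from_matrix(np.array([[c,0,s],[0,-1,0],[s,0,-c]])).as_rotvec()
E
python3 - <<'E'
from m import *
for d in (45,35,25,15):
  for x in (380,400,430,460):
    for z in (120,150,200,260):
      if robot.ik([x,-33,z],tilt(d)) is not None: print(d,x,z)
E
```

```text
45 430 260
45 460 260
35 380 260
35 400 260
35 430 200
35 430 260
35 460 120
35 460 150
35 460 200
35 460 260
25 380 150
25 380 200
25 380 260
25 400 120
25 400 150
25 400 200
25 400 260
25 430 120
25 430 150
25 430 200
25 430 260
25 460 120
25 460 150
25 460 200
25 460 260
15 380 120
15 380 150
15 380 200
15 380 260
15 400 120
15 400 150
15 400 200
15 400 260
15 430 120
15 430 150
15 430 200
15 430 260
15 460 120
15 460 150
15 460 200
15 460 260
```

```bash
python3 - <<'E'
from m import *
robot.movep([380,-33,150],tilt(25)); robot.pause(.4); w=cam('wrist'); save(w,'w6.png'); o=robot.get_obs(); print(o['tcp_pos'],o['time_s'])
P=cloud(w); im=w['img'].astype(int)
m=(P[...,2]>15)&(P[...,2]<62)&(P[...,0]>515)&(P[...,0]<550)&(abs(P[...,1]+3)<55)
Q=P[m]; c=Q.mean(0); n=np.linalg.svd(Q-c,full_matrices=False)[2][2]; print(m.sum(),np.median(Q,0),n)
K=np.argwhere(m); a,b=K.min(0),K.max(0); print(a,b)
cv2.imwrite('pics/w6c.png',cv2.resize(w['img'][a[0]-10:b[0]+10,a[1]-10:b[1]+10,::-1],None,fx=5,fy=5,interpolation=cv2.INTER_NEAREST)[:600,:800])
E
```

```text
[380.1128576  -33.0901195  149.99933941] 20.3667
2604 [532.7592153   -2.74840437  45.38884731] [-0.99943283 -0.01339187  0.03089793]
[ 89 192] [117 304]
```

View pics/w6c.png

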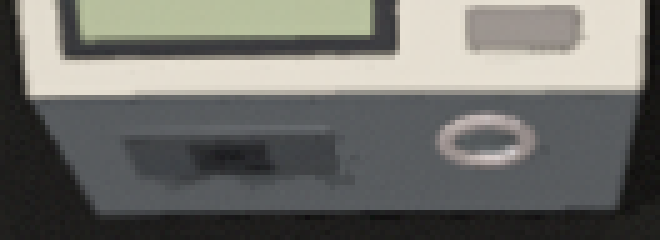

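The ring is at pixel (279,106) in the wrist image. I'll ray it onto the panel plane, then grasp the driver.

```bash
python3 - <<'E'
from m import *
w=cam('wrist'); o,d=ray(w,278.9,106.3); 
for X in (532,533.3,531.5): print(o+d*(X-o[0])/d[0])
O=ori(-3.9)
robot.command_gripper(60)
robot.movep([427,-206.8,90],O)
print(robot.move_straight([427,-206.8,3],vel=70,contact_N=6)); 
robot.command_gripper(15,60); s=robot.get_obs(); print(s['tcp_pos'],s['finger_gap'],s['finger_force'],s['contact_force'])
robot.move_straight([427,-206.8,120],vel=100)
robot.movep([380,-34,120],ori(.8)); robot.pause(.4); w=cam('wrist'); save(w,'w7.png'); s=robot.get_obs(); print(s['tcp_pos'],s['finger_gap'],s['time_s'])
E
```

```text
[532.         -33.50527956  40.93968264]
[533.3        -33.51078788  38.43642052]
[531.5        -33.50316098  41.90247576]
False
[ 427.02498729 -206.82730869    3.01471768] 23.882463445743777 60.00015377998352 [-0.17625694 -0.57761916  0.98336987]
[380.21484299 -34.49779187 119.94948545] 23.253521330984903 26.6
```

View pics/w7.png

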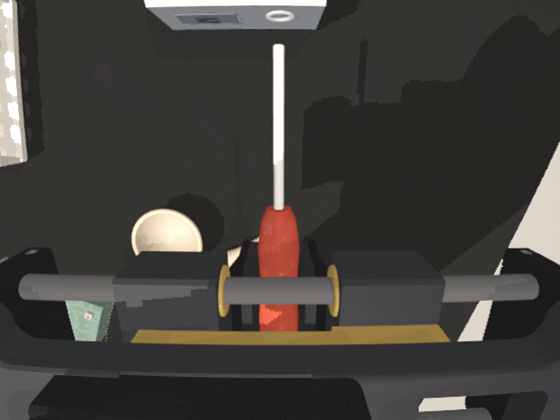

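The driver is held and points straight at the panel. Its tip is at (278.5,46) and the ring at (280,15). I'll check the tip's position and pitch.

```bash
python3 - <<'E'
from m import *
w=cam('wrist'); P=cloud(w); s=robot.get_obs(); print(s['tcp_pos'])
for v in (48,60,100,150,190): print(v,P[v,278],P[v,279])
print(onplane(w,278.5,45,129), onplane(w,278.5,190,129))
S=cam('scene'); Q=cloud(S); m=(Q[...,2]>100)&(Q[...,0]>440)&(Q[...,0]<500)&(abs(Q[...,1]+34)<12)
q=Q[m]; print(len(q)); 
if len(q)>3: print(np.polyfit(q[:,0],q[:,2],1),np.polyfit(q[:,0],q[:,1],1),q.max(0),np.median(q,0))
E
```

```text
[380.07977192 -34.33760111 119.96103507]
48 [490.44133638 -32.68294125 131.02328541] [490.12144453 -33.14656469 132.53593163]
60 [484.9694918  -32.75077166 132.46531328] [485.29840056 -33.21177428 130.6763068 ]
100 [467.32803657 -32.96121574 130.8917543 ] [467.21430125 -33.43917827 132.82255494]
150 [443.62242829 -33.24796256 132.27610391] [443.55380047 -33.74591001 131.49694538]
190 [423.30106772 -33.49185717 132.30168133] [423.21969276 -34.00739683 131.92323416]
[492.1894514  -32.89313202 129.        ] [422.53888019 -33.75930401 129.        ]
33
[-6.93493466e-03  1.33031143e+02] [ 1.78187115e-02 -3.97170894e+01] [494.91386999 -28.84620903 131.87742535] [469.44140515 -31.50867803 129.96229523]
```

```bash
python3 - <<'E'
from m import *
O=ori(.8)
robot.move_straight([390,-35.4,31],vel=100,ori=O); robot.pause(.2)
def st(n): s=robot.get_obs(); print(n,s['tcp_pos'].round(2) if hasattr(s['tcp_pos'],'round') else s['tcp_pos'],np.round(s['contact_force'],2),round(s['time_s'],2))
st('a')
print(robot.move_straight([431,-34.9,31],vel=50,contact_N=1.5,ori=O)); st('b')
save(cam('wrist'),'w8.png')
w=cv2.imread('pics/w8.png'); cv2.imwrite('pics/w8c.png',cv2.resize(w[0:120,200:360],None,fx=4,fy=4,interpolation=cv2.INTER_NEAREST))
E
```

```text
a [390.25 -35.47  31.5 ] [-0.15  0.45  0.64] 27.94
False
b [430.42 -34.7   30.94] [-0.12 -0.06  0.14] 28.91
```

View pics/w8c.png

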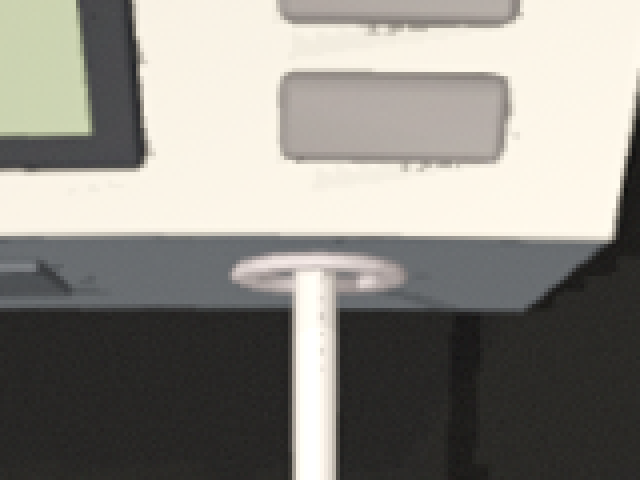

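The blade enters the ringed hole centred, at column 316 against the ring's 319 in the crop. Now I'll push in small steps and log the force.

```bash
python3 - <<'E'
from m import *
O=ori(.8)
for x in np.arange(433,450,1):
    robot.move_straight([x,-34.9+(x-431)*.013,31],vel=25,ori=O); robot.pause(.15)
    s=robot.get_obs(); f=s['contact_force']; print(x,np.round(s['tcp_pos'],2),np.round(f,2),round(s['time_s'],2))
    if f[0]<-11: break
E
```

```text
433 [432.91 -34.88  31.  ] [ 0.25  0.26 -0.17] 29.36
434 [433.97 -34.85  31.01] [-0.53  1.2  -1.02] 29.76
435 [434.99 -34.82  31.01] [-0.13 -0.61  0.01] 30.16
436 [435.99 -34.82  31.01] [-0.32 -0.03 -0.77] 30.56
437 [436.36 -34.65  30.93] [-2.12 -1.19  0.05] 30.96
438 [437.6  -34.65  30.96] [-2.61  0.88 -0.69] 31.36
439 [438.78 -34.69  30.96] [-2.89  0.67 -0.18] 31.76
440 [439.84 -34.71  30.98] [-3.01  1.16 -1.44] 32.16
441 [440.8  -34.69  30.98] [-4.16  0.64 -1.45] 32.56
442 [441.48 -34.61  30.93] [-4.6  -0.63 -1.21] 32.96
443 [441.53 -34.37  30.85] [-6.68 -0.23 -0.07] 33.36
444 [441.56 -34.13  30.76] [-7.89 -0.85  0.21] 33.76
445 [441.6  -33.88  30.64] [-8.68 -0.84  0.9 ] 34.16
446 [441.67 -33.66  30.56] [-9.35 -2.68  0.49] 34.56
447 [441.72 -33.43  30.44] [-11.75  -3.25   1.16] 34.96
```

```bash
python3 - <<'E'
from m import *
robot.move_straight([445.5,-34.7,31],vel=25,ori=ori(.8)); robot.pause(1)
for _ in range(2):
    s=robot.get_obs(); print(np.round(s['tcp_pos'],2),np.round(s['contact_force'],2),s['finger_gap'],s['finger_force'],s['time_s']); robot.pause(.5)
c=cam('top'); P=cloud(c); print([P[int(v),int(u)].round(1) for u,v in ((144,220),(159,199))], c['img'][220,144],c['img'][199,159])
if s['contact_force'][0]<-6 and s['tcp_pos'][0]>441.2: print(robot.finish_job())
E
```

```text
[441.62 -33.78  30.6 ] [-8.68 -2.01  0.33] 23.58515960583626 60.036749839782715 36.2083
[441.64 -33.79  30.6 ] [-9.99 -2.38 -0.31] 23.819944911691287 60.03671944141388 36.7083
[array([485.9, 248.4,  54.5]), array([527. , 221.1,  54.7])] [ 92 204 132] [254  92  80]
the job is handed in; nothing more can be done
None
```

The job is handed in at about 37 s: the blank vial is released fully home in the well (top measured at about 98 mm), the gripped driver holds the zero key against its hard stop with about 9 N, and the green and red vials are still in the rack.

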